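# Two-key release of a cleanroom transfer lock

### The job

Open the small transfer lock on the bench: press its two green buttons fully down together, one with each fingertip, and keep both held down until the orange-fronted tray has slid out all the way by itself; then let both buttons come back up and move the hand clear. Do not press the red stop button, do not touch the tray, and leave the vial, the pot and the screwdriver where they are.

Things in the scene. Friction and masses are not known exactly. Their poses are not given: they have to be found in the camera images.
- lock: The transfer lock, bolted to the bench: a white box 140 (its x) by 160 (its y) by 75 mm high with a blue top deck. Origin at the centre of its underside; z up; its x axis points out of the tray mouth, away from the robot; y runs along the line of the two green buttons.
- key_a_top (a point): Centre of the top face of the green button on the lock's +y side: a round flat cap 26 mm in diameter standing 14 mm proud of the deck, top 89 mm above the bench, at x -20, y +32 mm in the lock's frame. The point moves down with the cap. The two green caps are 64 mm apart, centre to centre, with a flat yellow stripe between them.
- key_b_top (a point): The same for the green button on the lock's -y side, at x -20, y -32 mm in the lock's frame.
- key_a (a joint): How far the +y green button is pressed down, m: 0 up, 0.010 fully down. Spring return: about 1.5 N starts it, 5 N each presses it fully down. Its latch lets go of the tray from about 0.005 on.
- key_b (a joint): The same for the -y green button. Both latches must be clear at once for the tray to move; if either button rises early, its latch catches the tray part-way (the buttons may then rest part-way down), and pressing both again lets it go on.
- stop_top (a point): Centre of the top of the red stop button, a mushroom head 34 mm in diameter, its top 93 mm above the bench, at x +40, y 0 mm in the lock's frame. Not to be pressed.
- stop (a joint): How far the red stop button is pressed, m: 0 up, 0.005 down.
- tray (a joint): How far the tray has come out, m: 0 shut, 0.072 all the way out at its stop. A damped spring drives it along the lock's +x at about 25 mm/s while both green buttons are down (about 3 s for the whole travel).
- tray_front (a point): Centre of the outer face of the tray's orange front, a plate 126 mm wide and 50 mm high, 37 mm above the bench; it moves out with the tray.
- vial_mid (a point): Middle of the brown capped vial, 38 mm in diameter, 85 mm tall, standing loose at one side of the lock.
- pot_mid (a point): Middle of the white pot with a blue cap, 48 mm in diameter, 55 mm tall, standing loose at one side of the lock.
- driver: An orange-handled screwdriver 150 mm long, lying loose on the robot's side of the lock, roughly along the lock's y. Its x axis runs along it towards the blade.
Mind the look-alikes: they are no part of the job. Several things look just like the lock: the one meant starts farthest to the robot's right.

How it is judged:
By the outcome, as a careful person would: the job done as asked, in the order asked, and still so for the second after the job is handed in, with the robot touching nothing.
It also fails if it takes over 34 s, if anything falls off the work surface, if the arm or the gripper's body presses on something with over 40 N, if the wrist force passes 120 N, or if a joint passes its speed limit or range.

### The arm

A 6-joint arm with a two-finger parallel gripper is mounted at the origin on the work surface. World frame = base frame: x ahead of the robot, y to its left, z up, the work surface at z = 0. Lengths are in mm, angles in rad, forces in N, time in s.
With the tool pointing down it reaches from about 325 to 750 mm from the base axis. Payload 7.6 kg.
Tool frame: the origin (TCP) lies between the finger pads; the fingertips stand bot.tip_reach ahead of it and the grasp point (between the pads) lies 3 mm ahead of it (bot.tip_reach is the distance from the TCP to the fingertips, in mm); z points along the fingers, y is the direction in which the jaws open and shut (so a half turn about z gives the same grasp; the last joint's range is limited). The gripper opens to 85 mm and grips with 20 to 120 N. Pads are 22 mm wide; open, the fingers measure 114 mm over their backs; the gripper's body (76 mm by 85 mm) begins 54 mm behind the grasp point. The pads swing forward as they close: fully open they stand 13 mm farther back than shut.
Start: joints at [-1.334, 0.052, 1.401, -0, 1.689, -0.07], TCP at [158.58, -500.499, 220.423] pointing down, gripper open.
Joint ranges: [-2.9, 2.9], [-0.91, 2.17], [0.12, 2.37], [-1.06, 4.2], [0.26, 2.73], [-2.93, 2.93]. Speed limits (rad/s): [2.57, 2.57, 3.01, 3.14, 3.14, 3.14].

### API

Orientations are given as [roll, pitch, yaw] about the fixed x, y, z axes, in that order (R = Rz(yaw) Ry(pitch) Rx(roll)).
In Python, from bench import bot, optics, ticket, models gives the robot as it stands.
- The arm moves only by the shell command python3 -m pendant 'ROWS'. ROWS is JSON, a list of rows, each a list of 7 numbers: the shift along the world's x, y, z in units of 60 mm (1.0 is 60 mm), then the turn, a rotation vector about the world's x, y, z in units of 8 degrees (1.0 is 8 degrees), then the finger opening in mm, from 0 to 85.4. In form: [[dx, dy, dz, wx, wy, wz, gripper], ...]. A call has 1 to 8 rows; each row is the pose to reach, as a shift and turn from the pose commanded when the call began; what a row does not reach only later rows make up. A row lasts 1/8 s, in which the tool goes at most 62.5 mm and 10.7 degrees, less where a joint would pass 70% of its speed; a pose out of reach is approached as far as the arm can. A call with a gripper value outside its range is refused whole. The fingers move at their own pace and stop on an object; the grip force is fixed at half the most. Time passes only in rows, so rows that repeat a pose let the fingers close. It gives the time, the measured TCP pose, the force and the opening at its end, in the units of the state.
- bot.state(): the state, without advancing time (a new reading comes with each control period).
- optics.get_image(name): name is "scene" or "top"; returns the picture (480x640x3 uint8, red, green, blue); there is no depth.
- optics.get_calibration(name): a dict with "fx", "fy", "cx", "cy" (pixels), "extrinsics" (4x4, takes a point from camera to world coordinates). Camera axes: x right, y up, looking along -z (the intrinsics and any distortion apply to the point x, -y, -z); pixel columns grow to the right and rows downward; lengths in mm; the calibration is good to about 2 mm. A picture is of the moment at which its call begins. get_calibration takes no time and is no camera call.
- ticket.hand_in(): hands the job in, once; it reports no verdict.
Trained networks look in the newest picture that a camera, given by its name, has taken for a name from the list of things; names that differ only in an ending like _2 or _b are one class to them, and where a whole thing is asked for, a point or a joint stands for the part that bears it (a point fixed in the world has none). Each returns a list of dicts, best first, with "score" (0 to 1); they miss things now and then, are a little off and sometimes report something else, mostly with a low value. They report only what shows in the picture. A call takes as long as a camera call. They do not tell look-alikes from the thing itself.
- models.masks_of(camera, thing): "pixels" (480x640 bool, what is visible of it) and "extent" ([left, top, right, bottom] in pixels, round what is visible of it).
- models.place_of(camera, thing): "pixel" ([column, row] in pixels: a listed point, or the origin of a listed thing).
The state is a dict: "t": time; "joint_positions": joint angles; "joint_velocities": joint speeds; "joint_efforts": joint torques, N m; "tool_pos": TCP position; "orientation": TCP orientation; "contact_force": force on the tool from outside, world axes, zero at the start; "ft_torque": the same for the moment, N m; "grip_width": finger opening in mm.
Only numpy, scipy, OpenCV 4.12 (cv2) and the standard library are available. Lean on these libraries where they do the work, as an engineer would, in place of code of your own. Each camera call takes 0.05 s, during which the arm holds its last target. There are 200 camera calls.

## Working session

There is one attempt and no reset: what is moved stays moved. The work goes in short steps, Python scripts to look and compute and a shell command to move; the robot and the scene stay as the last step left them, time stands still between calls to the robot, and variables do not carry over. Pictures are saved under pics/ and viewed, about 8 in all and at most 12, crops included, and the job is handed in when it is done.

```bash
mkdir -p pics; python3 - <<'E'
from bench import bot, optics, models
import cv2, json
for c in ("scene","top"):
    im=optics.get_image(c); cv2.imwrite(f"pics/{c}0.png",im[:,:,::-1])
    for th in ("key_a_top","stop_top","lock"):
        print(c,th,[([round(float(v)) for v in d["pixel"]],round(d["score"],2)) for d in models.place_of(c,th)])
    k=optics.get_calibration(c); print({a:(b.tolist() if hasattr(b,'tolist') else b) for a,b in k.items()})
s=bot.state(); print(bot.tip_reach,s)
E
```

```text
scene key_a_top [([343, 252], 0.59), ([405, 177], 0.43)]
scene stop_top [([344, 269], 0.68), ([413, 181], 0.45)]
scene lock [([337, 294], 0.9), ([404, 207], 0.58)]
{'fx': 491.9405255809376, 'fy': 491.9405255809376, 'cx': 323.7434123840844, 'cy': 234.96402806366754, 'extrinsics': [[0.12041261470974336, -0.5258163995216263, 0.8420320161447997, 1355.6395233895291], [0.992663259652887, 0.07315253046451695, -0.09627232323956264, -17.671289105350528], [-0.010975206333722043, 0.8474466480438466, 0.5307671085939492, 676.704060567228], [0.0, 0.0, 0.0, 1.0]]}
top key_a_top [([307, 210], 0.54), ([182, 373], 0.54)]
top stop_top [([184, 341], 0.47)]
top lock [([318, 205], 0.82), ([203, 358], 0.77)]
{'fx': 438.5019115335907, 'fy': 438.5019115335907, 'cx': 319.58441586433787, 'cy': 238.83027331320088, 'extrinsics': [[0.019707150265476658, 0.9895052042489468, -0.14314705373378717, 292.6784528040074], [-0.9997958583914189, 0.020142255070545814, 0.0015909443858852285, 91.32044955063343], [0.0044575522184071474, 0.14308647848389766, 0.989700151512213, 1002.471931161927], [0.0, 0.0, 0.0, 1.0]]}
22.0 {'t': 0.4, 'joint_positions': array([-1.33425415e+00,  5.22665884e-02,  1.40085681e+00, -1.23697190e-05,
        1.68863231e+00, -7.02986332e-02]), 'joint_velocities': array([-0.00063052, -0.00209401, -0.00111008, -0.00052682,  0.00027283,
       -0.00170724]), 'joint_efforts': array([-1.03874492e-03, -3.81076491e+01, -3.59879243e+01, -1.00175318e-04,
        1.33141675e-03,  1.96755627e-05]), 'tool_pos': array([ 158.58499139, -500.43260063,  220.30923501]), 'orientation': array([-3.14142914e+00,  8.00705264e-07,  3.06839359e-01]), 'contact_force': array([ 0.22850404,  0.21148552, -0.59820632]), 'ft_torque': array([-0.03702585,  0.0255746 ,  0.00760758]), 'grip_width': 85.32353318243102}
```

View pics/top0.png

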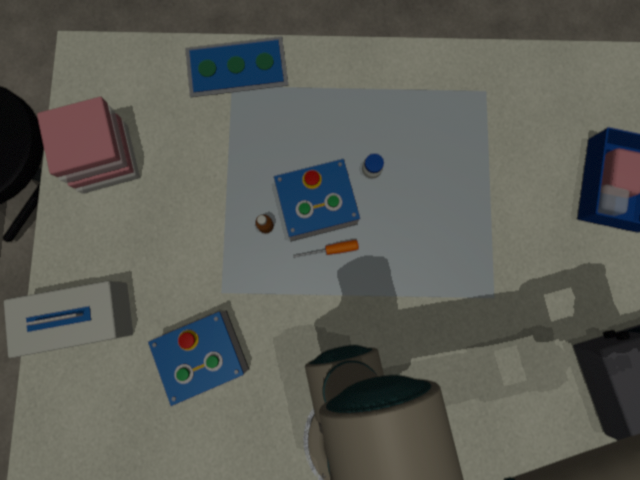

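View pics/scene0.png

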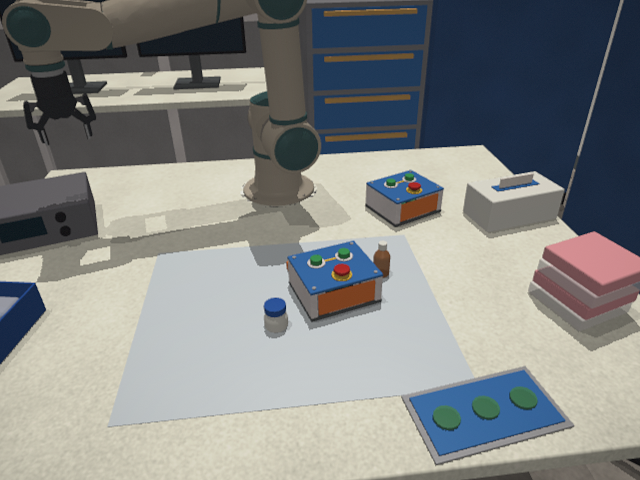

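Lock candidates in the top view are the boxes at (318,205) and (203,358), plus the three-button panel at (236,66). Columns run towards the robot's right, so the box at (318,205), with buttons near (305,209) and (333,202), fits the description. It also has the vial, pot and screwdriver around it. Next I'll measure it and confirm with a crop.

```bash
cat > h.py <<'E'
import numpy as np, cv2
from bench import bot, optics, models
def ray(c,px):
    k=optics.get_calibration(c);E=np.array(k["extrinsics"])
    d=E[:3,:3]@np.array([(px[0]-k["cx"])/k["fx"],-(px[1]-k["cy"])/k["fy"],-1.]);return E[:3,3],d/np.linalg.norm(d)
def onz(c,px,z):
    o,d=ray(c,px);return o+d*(z-o[2])/d[2]
def proj(c,p):
    k=optics.get_calibration(c);E=np.linalg.inv(np.array(k["extrinsics"]));q=E[:3,:3]@p+E[:3,3]
    return np.array([k["cx"]+k["fx"]*q[0]/-q[2],k["cy"]-k["fy"]*q[1]/-q[2]])
def blobs(c,box,im):
    l,t,r,b=box;h=cv2.cvtColor(im[t:b,l:r],cv2.COLOR_RGB2HSV);out={}
    for n,lo,hi in(("green",(45,100,50),(85,255,255)),("red",(0,190,90),(6,255,255))):
        N,_,s,ce=cv2.connectedComponentsWithStats(cv2.inRange(h,lo,hi))
        out[n]=[(ce[i]+[l,t],s[i,4]) for i in range(1,N) if s[i,4]>15]
    return out
E
python3 - <<'E'
from h import *
B={"top":(265,145,370,250),"scene":(280,235,390,320)}
for c in B:
    im=optics.get_image(c)
    for n,l in blobs(c,B[c],im).items():
        for ce,a in l: print(c,n,ce.round(1),a,onz(c,ce,89 if n=="green" else 91).round(1))
    if c=="top": cv2.imwrite("pics/crop.png",cv2.resize(im[140:270,240:400,::-1],None,fx=5,fy=4.5,interpolation=cv2.INTER_CUBIC)[:585])
    for th in("vial_mid","pot_mid","driver"): print(c,th,[(d["pixel"],d["score"]) for d in models.place_of(c,th)][:1])
E
```

```text
top green [332.9 200.9] 94 [507.1  63.   89. ]
top green [304.1 208.1] 94 [490.2 124.   89. ]
top red [311.5 177.6] 142 [556.8 109.8  91. ]
top vial_mid [([262.4, 224.9], 0.79)]
top pot_mid [([374.1, 167.0], 0.75)]
top driver [([324.4, 248.8], 0.57)]
scene green [343.5 252.6] 95 [499.4 122.   89. ]
scene green [315.8 259.5] 101 [516.7  61.   89. ]
scene red [341.2 268.2] 86 [557.  108.3  91. ]
scene vial_mid [([383.2, 256.1], 0.66)]
scene pot_mid [([272.3, 312.4], 0.95)]
scene driver []
```

View pics/crop.png

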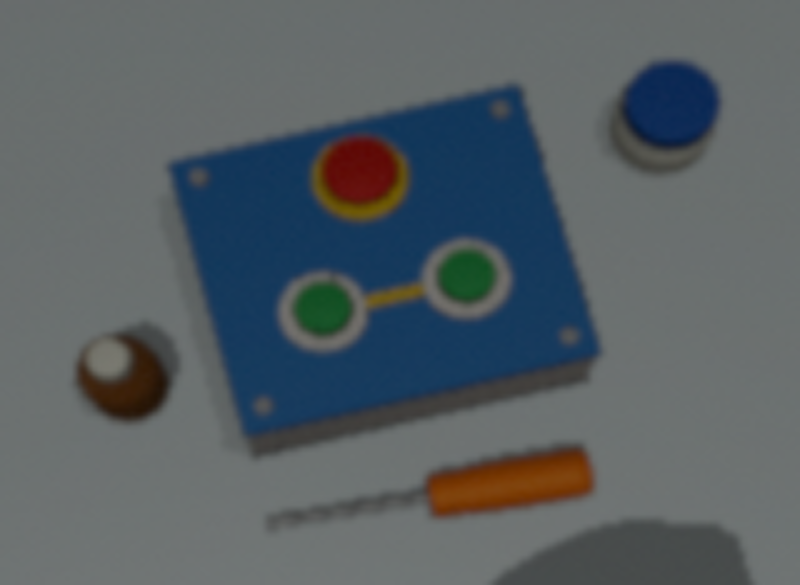

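The crop confirms it: a box with two green caps, a yellow stripe and a red stop, with the vial to its left, the pot to its right and the driver on the robot's side. The button midpoint is about (499.5, 93) and the yaw about 15.6°. The red button measured 60 mm beyond the midpoint, which agrees. I'll move above the midpoint with the fingers at 52 mm.

```bash
python3 -m pendant '[[0.45,0.78,0,0,0,-0.05,52],[0.9,1.57,0,0,0,-0.1,52],[1.35,2.35,0,0,0,-0.15,52],[1.8,3.13,0,0,0,-0.2,52],[2.25,3.92,0,0,0,-0.25,52],[2.7,4.7,0,0,0,-0.25,52],[3.15,5.48,0,0,0,-0.25,52],[3.6,6.27,0,0,0,-0.25,52]]' && python3 -m pendant '[[0.45,0.78,-0.2,0,0,0,52],[0.9,1.57,-0.5,0,0,0,52],[1.3,2.3,-0.8,0,0,0,52],[1.7,2.95,-1.0,0,0,0,52],[2.08,3.62,-1.0,0,0,0,52],[2.08,3.62,-1.0,0,0,0,52],[2.08,3.62,-1.0,0,0,0,52]]'; python3 - <<'E'
from h import *
s=bot.state();print(s["t"],s["tool_pos"],s["orientation"],s["grip_width"],s["contact_force"])
for c in("top","scene"):
    im=optics.get_image(c)
    if c=="scene": cv2.imwrite("pics/s1.png",cv2.resize(im[130:330,230:430,::-1],(600,600),interpolation=cv2.INTER_CUBIC))
E
```

```text
t: 1.8
tool_pos: [375.2, -122.7, 220.7]
orientation: [3.141, -0.001, 0.272]
contact_force: [-0.1, -0.3, 0.8]
grip_width: 51.4
t: 2.68
tool_pos: [499.2, 92.6, 160.3]
orientation: [3.141, 0.0, 0.272]
contact_force: [0.1, -0.2, -0.0]
grip_width: 51.9
2.675 [499.19465439  92.63868057 160.34263462] [3.14130299e+00 4.09567319e-04 2.72133167e-01] 51.88011788602092 [ 0.05973899 -0.22587408 -0.01732404]
```

View pics/s1.png

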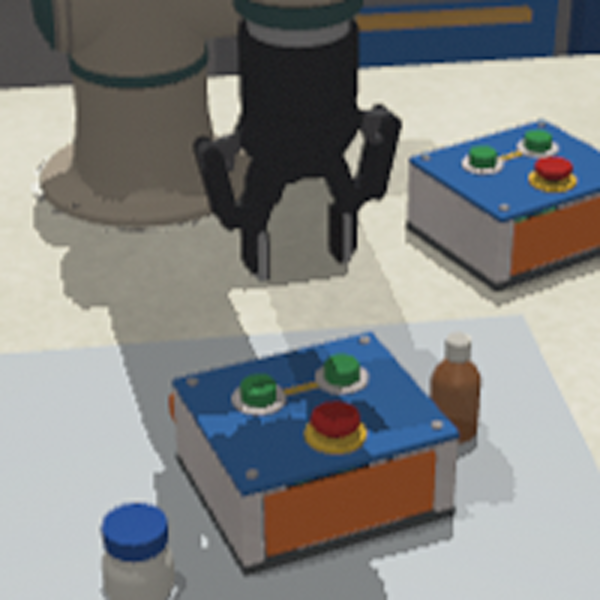

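The fingers hang centrally above the caps: tips at crop (258,272) and (345,260), caps at (258,385) and (341,365). I'll descend to just above the caps and check.

```bash
python3 -m pendant '[[0,0,-0.3,0,0,0,52],[0,0,-0.6,0,0,0,52],[0,0,-0.72,0,0,0,52],[0,0,-0.72,0,0,0,52]]'; python3 - <<'E'
from h import *
im=optics.get_image("scene"); cv2.imwrite("pics/s2.png",cv2.resize(im[190:310,270:400,::-1],(780,600)[:2] if 0 else (650,600),interpolation=cv2.INTER_CUBIC))
print(bot.state()["contact_force"])
E
```

```text
t: 3.28
tool_pos: [498.9, 92.8, 116.3]
orientation: [-3.141, 0.002, 0.272]
contact_force: [-0.7, 0.6, -0.1]
grip_width: 52.2
[-0.13332485 -0.35573617 -0.21840502]
```

View pics/s2.png

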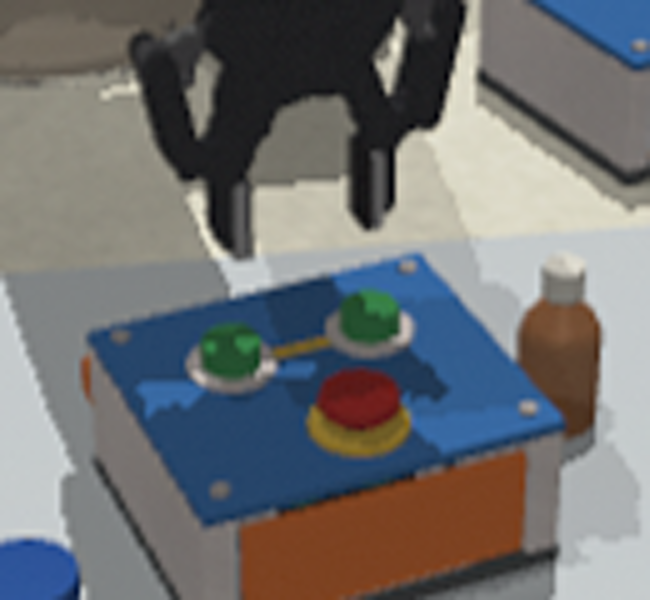

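```bash
python3 - <<'E'
from h import *
a=np.array
for p in ([0,0,0],[508,62,89],[508,62,94],[508,62,116],[508,62,130],[470,70,94]): print(p,proj("scene",a(p,float)).round(1),proj("top",a(p,float)).round(1))
# triangulate red/green between cameras
for u,v in(((332.9,200.9),(315.8,258)),((304.1,208.1),(343.5,251)),((311.5,177.6),(341.2,268.2))):
    (o1,d1),(o2,d2)=ray("top",u),ray("scene",v);t=np.linalg.lstsq(np.c_[d1,-d2],o2-o1,rcond=None)[0]
    print((o1+d1*t[0]).round(1),(o2+d2*t[1]).round(1))
im=optics.get_image("top"); cv2.imwrite("pics/t2.png",cv2.resize(im[140:290,240:400,::-1],(640,600),interpolation=cv2.INTER_CUBIC))
E
```

```text
[0, 0, 0] [278.5 188.9] [357.  439.5]
[508, 62, 89] [315.9 257.1] [333.4 200.5]
[508, 62, 94] [315.8 255.1] [333.5 199.9]
[508, 62, 116] [315.6 246.4] [333.9 197.5]
[508, 62, 130] [315.5 240.7] [334.1 195.9]
[470, 70, 94] [317.6 245. ] [329.4 217.5]
[507.7  63.   86.4] [507.6  61.8  86.4]
[490.5 124.1  87.2] [490.4 123.4  87.1]
[556.8 109.8  90.7] [556.6 108.4  90.7]
```

View pics/t2.png

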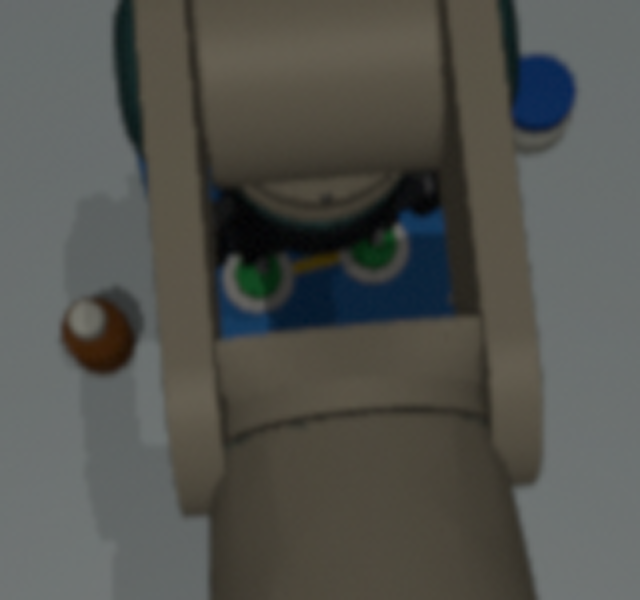

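The two-camera triangulation puts the caps at z 87–90, and the top view shows both tips over the caps. The tips look 20–35 mm higher than tip_reach suggests, so I'll go down in small steps and watch the force.

```bash
python3 -m pendant '[[0,0,-0.05,0,0,0,52],[0,0,-0.1,0,0,0,52],[0,0,-0.1,0,0,0,52]]'; python3 -m pendant '[[0,0,-0.05,0,0,0,52],[0,0,-0.1,0,0,0,52],[0,0,-0.1,0,0,0,52]]'
```

```text
t: 3.75
tool_pos: [499.2, 92.9, 110.9]
orientation: [-3.142, 0.0, 0.272]
contact_force: [0.3, 0.3, 0.2]
grip_width: 52.0
t: 4.12
tool_pos: [499.2, 92.9, 104.8]
orientation: [-3.142, 0.001, 0.272]
contact_force: [0.5, 0.6, 0.6]
grip_width: 51.9
```

```bash
python3 -m pendant '[[0,0,-0.05,0,0,0,52],[0,0,-0.1,0,0,0,52],[0,0,-0.1,0,0,0,52]]'; python3 - <<'E'
from h import *
im=optics.get_image("scene"); cv2.imwrite("pics/s3.png",cv2.resize(im[200:290,290:380,::-1],(600,600),interpolation=cv2.INTER_CUBIC))
E
```

```text
t: 4.5
tool_pos: [499.2, 92.9, 98.8]
orientation: [-3.142, 0.001, 0.272]
contact_force: [0.1, 0.2, -0.6]
grip_width: 51.9
```

View pics/s3.png

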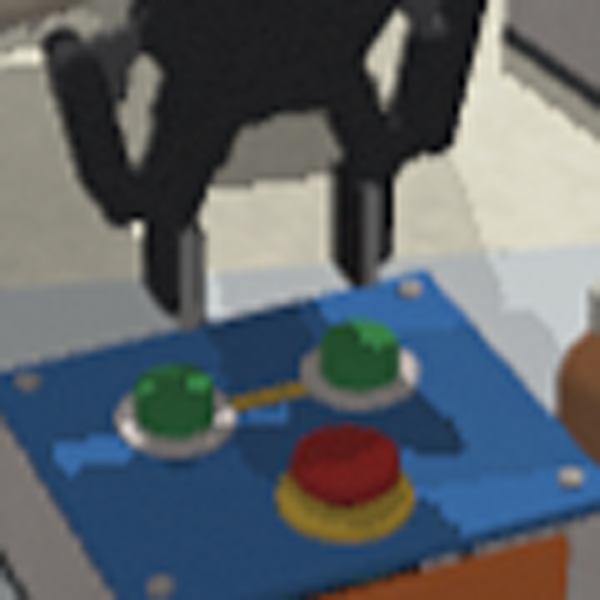

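The tips at (317.7,248) and (345,242) are still about 20 mm above the caps. Column-wise they sit on the caps, a hair inward. I'll widen to 55, shift 1.5 mm in −y, and continue.

```bash
python3 -m pendant '[[0,-0.02,-0.06,0,0,0,55],[0,-0.02,-0.12,0,0,0,55],[0,-0.02,-0.18,0,0,0,55],[0,-0.02,-0.18,0,0,0,55]]'; python3 -m pendant '[[0,0,-0.05,0,0,0,55],[0,0,-0.1,0,0,0,55],[0,0,-0.1,0,0,0,55]]'
```

```text
t: 5.05
tool_pos: [499.1, 91.7, 87.9]
orientation: [-3.142, 0.001, 0.272]
contact_force: [-0.3, -0.8, -0.8]
grip_width: 55.3
t: 5.42
tool_pos: [499.2, 91.7, 82.1]
orientation: [3.142, 0.001, 0.272]
contact_force: [0.0, -0.1, 0.8]
grip_width: 55.1
```

```bash
python3 -m pendant '[[0,0,-0.03,0,0,0,55],[0,0,-0.05,0,0,0,55],[0,0,-0.05,0,0,0,55]]'; python3 - <<'E'
from h import *
im=optics.get_image("scene"); im2=optics.get_image("top")
a=cv2.resize(im[200:290,290:380,::-1],(400,400),interpolation=cv2.INTER_CUBIC);b=cv2.resize(im2[155:245,275:365,::-1],(400,400),interpolation=cv2.INTER_CUBIC)
cv2.imwrite("pics/s4.png",np.hstack([a,cv2.convertScaleAbs(b,alpha=1.8)]))
E
```

```text
t: 5.8
tool_pos: [499.3, 91.7, 79.3]
orientation: [3.142, 0.0, 0.272]
contact_force: [-0.6, 0.0, 0.3]
grip_width: 55.1
```

View pics/s4.png

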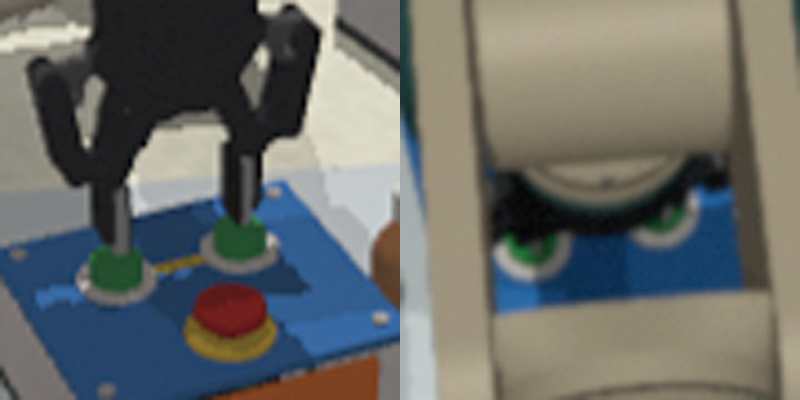

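Both tips now sit just over the cap centres: left panel (120,250) against its cap at (118,257), and (240,222) against its cap at (240,232). Next I'll press gently.

```bash
python3 -m pendant '[[0,0,-0.04,0,0,0,55],[0,0,-0.04,0,0,0,55]]';python3 -m pendant '[[0,0,-0.04,0,0,0,55],[0,0,-0.04,0,0,0,55]]'; python3 -m pendant '[[0,0,-0.04,0,0,0,55],[0,0,-0.04,0,0,0,55]]'
```

```text
t: 6.15
tool_pos: [499.2, 91.7, 76.7]
orientation: [3.142, 0.001, 0.272]
contact_force: [-0.7, 0.3, -0.5]
grip_width: 55.1
t: 6.4
tool_pos: [499.2, 91.7, 74.3]
orientation: [3.142, 0.0, 0.272]
contact_force: [-0.5, 0.4, 0.1]
grip_width: 54.7
t: 6.65
tool_pos: [499.4, 91.7, 72.5]
orientation: [3.141, -0.0, 0.272]
contact_force: [-1.7, -0.6, 4.1]
grip_width: 54.8
```

Contact is at z≈73 with about 4 N on both. Full stroke should be near z 62.5.

```bash
python3 -m pendant '[[0,0,-0.04,0,0,0,55],[0,0,-0.08,0,0,0,55],[0,0,-0.08,0,0,0,55]]'; python3 -m pendant '[[0,0,-0.03,0,0,0,55],[0,0,-0.06,0,0,0,55],[0,0,-0.06,0,0,0,55]]'
```

```text
t: 7.02
tool_pos: [499.5, 91.7, 67.8]
orientation: [3.141, -0.0, 0.272]
contact_force: [-2.5, 0.4, 3.8]
grip_width: 54.9
t: 7.4
tool_pos: [499.5, 91.7, 64.6]
orientation: [3.141, -0.0, 0.272]
contact_force: [-4.5, -0.4, 9.4]
grip_width: 55.1
```

```bash
python3 -m pendant '[[0,0,-0.04,0,0,0,55],[0,0,-0.04,0,0,0,55]]'; python3 - <<'E'
from h import *
print(bot.state()["ft_torque"],bot.state()["contact_force"])
im=optics.get_image("scene"); im2=optics.get_image("top")
a=cv2.resize(im[210:320,280:390,::-1],(550,550),interpolation=cv2.INTER_CUBIC)
cv2.imwrite("pics/s5.png",a)
E
```

```text
t: 7.65
tool_pos: [499.6, 91.7, 64.0]
orientation: [3.141, -0.001, 0.272]
contact_force: [-11.5, -1.9, 19.8]
grip_width: 54.7
[-0.35535847  2.01446042  0.00652049] [-11.54206905  -1.87903629  19.79925259]
```

View pics/s5.png

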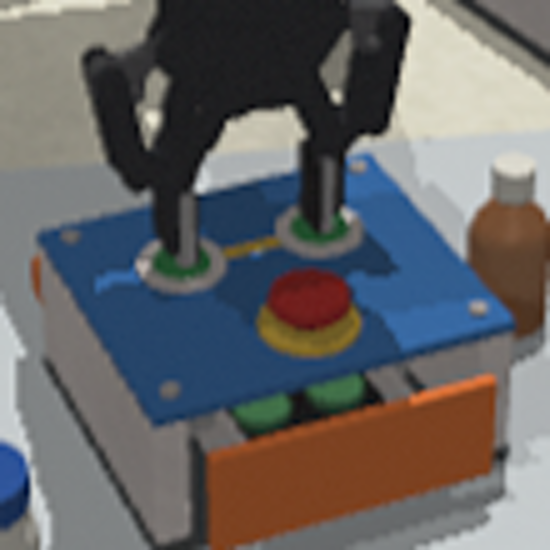

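Both caps are pressed down and the tray is coming out; its orange front is at crop (350,460). I'll hold here.

```bash
for i in 1 2 3 4; do python3 -m pendant '[[0,0,0,0,0,0,55],[0,0,0,0,0,0,55],[0,0,0,0,0,0,55],[0,0,0,0,0,0,55],[0,0,0,0,0,0,55],[0,0,0,0,0,0,55],[0,0,0,0,0,0,55],[0,0,0,0,0,0,55]]' | grep -E "t:|force"; python3 - <<'E'
from h import *
optics.get_image("scene");r=models.place_of("scene","tray_front");print([(np.round(d["pixel"],1),onz("scene",d["pixel"],37).round(0)) for d in r][:2])
m=models.masks_of("scene","tray_front");print([d["extent"] for d in m][:2])
E
done
```

```text
t: 8.75
contact_force: [-11.4, -1.3, 20.4]
[(array([357.3, 311.3]), array([630., 130.,  37.])), (array([415.3, 206.1]), array([229., 360.,  37.]))]
[[396.5, 189.8, 437.5, 220.1], [320.4, 280.9, 387.4, 329.0]]
t: 9.9
contact_force: [-11.9, -1.5, 20.6]
[(array([367.3, 320.3]), array([658., 144.,  37.])), (array([416.5, 206.9]), array([234., 362.,  37.]))]
[[396.9, 193.3, 440.4, 217.6], [318.7, 283.5, 394.7, 335.8]]
t: 11.05
contact_force: [-11.9, -1.7, 19.6]
[(array([419.3, 207.1]), array([236., 369.,  37.])), (array([364. , 321.2]), array([660., 137.,  37.]))]
[[319.6, 280.4, 395.0, 341.1], [396.4, 194.0, 437.0, 218.5]]
t: 12.2
contact_force: [-11.6, -1.7, 20.0]
[(array([362.2, 320. ]), array([656., 134.,  37.])), (array([417.5, 206.1]), array([230., 366.,  37.]))]
[[318.8, 282.5, 394.5, 336.4], [396.4, 192.6, 438.7, 218.4]]
```

The tray front has settled at about (657,137). Fully out would be (656,137), so it's at its stop. Now I'll lift clear.

```bash
python3 -m pendant '[[0,0,0.15,0,0,0,55],[0,0,0.35,0,0,0,55],[0,0,0.8,0,0,0,55],[0,0,1.4,0,0,0,55],[0,0,2,0,0,0,55],[0,0,2.5,0,0,0,55],[0,0,2.5,0,0,0,55]]'; python3 -m pendant '[[-0.4,-0.8,0,0,0,0,55],[-0.8,-1.6,0,0,0,0,55],[-1.2,-2.4,0,0,0,0,55],[-1.6,-3.2,0,0,0,0,55],[-1.6,-3.2,0,0,0,0,55],[-1.6,-3.2,0,0,0,0,55]]'; python3 - <<'E'
from h import *
im=optics.get_image("scene"); b=optics.get_image("top")
cv2.imwrite("pics/s6.png",np.hstack([cv2.resize(im[220:350,260:410,::-1],(450,390)),cv2.resize(b[140:270,240:400,::-1],(350,390)) ]))
r=[d["pixel"] for d in models.place_of("scene","tray_front")];print(r,[onz("scene",p,37).round(0) for p in r])
for th in("vial_mid","pot_mid","driver"): print(th,[(d["pixel"],d["score"]) for d in models.place_of("top",th)][:1])
B={"top":(265,145,370,250)}
print(blobs("top",B["top"],b))
E
```

```text
t: 13.22
tool_pos: [500.5, 91.8, 213.9]
orientation: [3.141, -0.005, 0.272]
contact_force: [0.5, -0.6, 0.0]
grip_width: 55.2
t: 13.98
tool_pos: [403.3, -100.0, 210.5]
orientation: [-3.141, 0.001, 0.271]
contact_force: [-0.3, -0.4, 0.0]
grip_width: 55.1
[[364.2, 320.8], [420.9, 205.4], [312.8, 256.8]] [array([659., 138.,  37.]), array([228., 376.,  37.]), array([431.,  62.,  37.])]
vial_mid [([262.3, 224.6], 0.54)]
pot_mid [([373.5, 166.5], 0.9)]
driver [([322.9, 249.0], 0.67)]
{'green': [(array([310.5890411 , 151.36986301]), np.int32(73)), (array([296.36486486, 154.95945946]), np.int32(74)), (array([313.70588235, 162.70588235]), np.int32(34)), (array([299.3  , 166.325]), np.int32(40)), (array([332.89247312, 200.89247312]), np.int32(93)), (array([304.15053763, 208.        ]), np.int32(93))], 'red': [(array([311.58041958, 177.4965035 ]), np.int32(143))]}
```

View pics/s6.png

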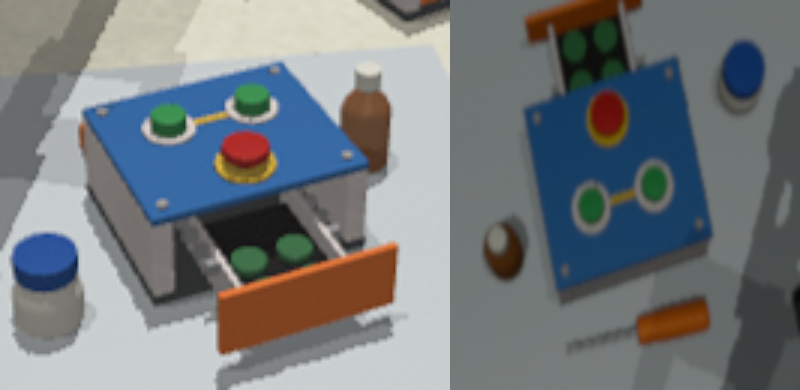

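The tray is fully out, both green caps are back up at their original pixels, and the red button is unmoved. The vial, pot and driver are in place and the hand is clear.

```bash
python3 -c "
from bench import ticket; print(ticket.hand_in())"
```

```text
the job is handed in; nothing more can be done
None
```

The transfer lock farthest to the robot's right is open. I pressed both green buttons together, one with each fingertip, at about 20 N in total. I held them for about 4.5 s until the tray stopped moving, then lifted off and moved the hand aside. The job was handed in about 14 s into the 34 s limit.

**Last checks:**
- **Tray:** its front was seen at about (659, 138) mm. I expected about (656, 137) mm for fully out.
- **Buttons:** both green caps were back at their original pixels, and the red stop button showed no movement.
- **Loose things:** the vial and pot were within 1 pixel of where they started, and the screwdriver within about 1.5 pixels.
- **Hand:** the contact force was about zero with the hand clear.

**What disagreed:** the fingertips first touched the caps with the tool centre at z≈73 mm. The stated tip reach implied about 111 mm, so I judged contact by force and pictures instead. A sideways force of about 12 N also showed while the buttons were held; nothing moved because of it.

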